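# Draw the wheel-hardware tray out of its dock and hold it up level

## Robot

A 6-joint arm with a two-finger parallel gripper is mounted at the origin on the work surface. World frame = base frame: x ahead of the robot, y to its left, z up, the work surface at z = 0. Lengths are in m, angles in rad, forces in N, time in s.
With the tool pointing down it reaches from about 0.375 to 0.9 m from the base axis. Payload 3.1 kg.
Tool frame: the origin (TCP) lies midway between the tips of the shut fingers; the grasp point (between the pads) lies pinch_z behind it (pinch_z is the distance from the TCP to the grasp point, in m); z points along the fingers, y is the direction in which the jaws open and shut (so a half turn about z gives the same grasp; the last joint's range is limited). The gripper opens to 85 mm and grips with 20 to 120 N. Pads are 22 mm wide; open, the fingers measure 114 mm over their backs; the gripper's body (76 mm by 85 mm) begins 54 mm behind the grasp point. The pads swing forward as they close: fully open they stand 13 mm farther back than shut.
Start: joints at [-1.494, 0.527, 1.433, -0, 1.181, -0.178], TCP at [0.158, -0.605, 0.231] pointing down, gripper open.
Joint ranges: [-3.08, 3.08], [-0.75, 2.2], [0.22, 2.44], [-1.43, 4.57], [0, 2.65], [-2.85, 2.85]. Speed limits (rad/s): [2.79, 2.79, 3.14, 3.14, 3.14, 3.14].

## Interface

Orientations are given as a 3x3 rotation matrix whose columns are the frame's x, y, z axes.
In Python, from plant import get_obs, read_camera, job_done, pinch_z gives the robot as it stands.
- The arm moves only by the tool step_arm, never from a script. Its argument "plan" is a list of rows, each a list of 3 entries, a list of its own where there are three numbers: the shift along the tool's x, y, z in mm, then the turn about the tool's z in degrees, then the finger opening in mm, from 0 to 85.4. In form: [[[dx, dy, dz], twist, grip], ...]. A call has 1 to 10 rows; each row is the pose to reach, as a shift and turn from the pose measured when the call began, along the tool's axes at that moment; what a row does not reach only later rows make up. A row lasts 1/12 s, in which the tool goes at most 41.7 mm and 7.16 degrees, less where a joint would pass 70% of its speed; a pose out of reach is approached as far as the arm can. A call with a gripper value outside its range is refused whole. The fingers move at their own pace and stop on an object; "grip_force" is the grip in N (left out, the last holds). Time passes only in rows, so rows that repeat a pose let the fingers close. It gives the time, the measured TCP pose, the force and the opening at its end, in the units of the state.
- get_obs(): the state, without advancing time (a new reading comes with each control period).
- read_camera(name): name is "scene" or "top" or "wrist"; returns a dict with "img" (480x640x3 uint8, red, green, blue), "depth" (480x640 float32, m along the optical axis (not along the pixel's ray), 0 where there is no reading), "intrinsics" (3x3 intrinsics, pixels), "cam_to_world" (4x4, takes a point from camera to world coordinates); the wrist camera has in their place "mount" (4x4, takes a point from camera to tool coordinates, whose origin is the TCP and whose axes are the flange's). Camera axes: x right, y down, z forward; pixel columns grow to the right and rows downward; lengths in m; the calibration is good to about 2 mm. A picture is of the moment at which its call begins: read the wrist's pose just before it.
- job_done(): hands the job in, once; it reports no verdict.
The state is a dict: "time": time; "joint_positions": joint angles; "qvel": joint speeds; "tau": joint torques, N m; "position": TCP position; "tool_rot": TCP orientation; "contact_force": force on the tool from outside, world axes, zero at the start; "ft_torque": the same for the moment, N m; "opening": finger opening in m.
Only numpy, scipy, OpenCV 4.12 (cv2) and the standard library are available. Lean on these libraries where they do the work, as an engineer would, in place of code of your own. Each camera call takes 0.05 s, during which the arm holds its last target.

## Task

Slide the steel hardware tray out along its dock until it is out from under the overhanging lips, then lift it by its handle, at least 10 cm clear above the bench, and hold it there level and steady for three seconds so that I can pick the wheel hardware from it. Keep it level all the way so that nothing spills, leave the bottle, the tin and the screwdriver alone, and finish while still holding the tray up: do not put it down or let go.

Things in the scene. Friction and masses are not known exactly. Their poses are not given: they have to be found in the camera images.
- tray: Open steel tray, 140 long (its x) by 110 wide (its y), walls 3 thick and 32 high, floor 3 thick, with a bridge handle over its middle line (see tray_handle). 0.32 to 0.6 kg, balanced about its middle. Origin: centre of its underside; z up. At the start it stands on the dock floor, 4 above the bench, its x axis along the dock's, its origin at dock x = -20 to +18.
- tray_handle (a point): Centre of the tray's handle bar, 85 above the tray's underside over its middle; axes as the tray's. The bar runs straight along the tray's x, 132 long, 14 wide (y), 14 high, on an 8 by 14 post at each end (centred at x = -62 and +62).
- dock: Fixed black plastic dock holding the tray. Origin: on its centre line, at bench height; z up; the tray slides out to its -x (open end, towards the robot). Floor 4 thick, 126 wide, x = -150 to +90; back wall at x = +90 to +96. Side walls with inner faces at y = -57 and +57 (2 play each side of the tray), 20 high for x below -30, 44.5 high beyond.
- dock_lips (a point): Front edge of the dock's two lips, on the centre line at their top, 44.5 above the bench, at dock x = -30; axes as the dock's. From here back to the back wall they overhang the tray's long rims by about 10, 3.5 above them, leaving a slot 90 wide for the handle. The tray is free of the lips, and can be lifted straight up, once its origin is at dock x below -100.
- nut_a: Loose dark steel ring-shaped wheel nut, 28 diameter, 14 high, hole 12, lying in the tray. Origin: centre of its underside. 30 g.
- nut_b: Loose dark steel ring-shaped wheel nut like nut_a, lying in the tray. Origin: centre of its underside. 30 g.
- bearing: Loose brass ring (wheel bush), 32 diameter, 10 high, hole 16, lying in the tray. Origin: centre of its underside. 30 g.
- bottle: Amber bottle with a white cap, 56 diameter, 150 high, standing on the bench to one side of the work. Bystander. Origin: centre of its underside.
- tin: White tin with a paper label, 76 diameter, 90 high, standing on the bench to one side of the work. Bystander. Origin: centre of its underside.
- screwdriver: Screwdriver lying flat on the bench, about 200 long along its x, handle to -x. Bystander. Origin: near its middle, on the underside.

How it is judged:
On the way, in this order (a step that is already met when the one before it is completed fails the run):
1. the tray is slid out along the dock floor from under the lips (x of tray in the frame of dock below -0.095 m and height (world z) of tray below 0.04 m), for 0.02 s.
2. the tray is held level and steady, its underside at least 10 cm above the bench, for some seconds (height (world z) of tray above 0.1 m and angle between tray's own z axis and vertical below 0.12 rad and linear speed of tray below 0.03 m/s and angular speed of tray below 0.3 rad/s and contact force between the fingers and tray above 1 N and contact force between tray and dock below 0.1 N and contact force between tray and bottle below 0.1 N and contact force between tray and tin below 0.1 N and contact force between tray and screwdriver below 0.1 N), for 2 s.
At the end, for the whole second after the job is handed in: The tray hangs in the gripper, carried by nothing else: its underside more than 100 mm above the bench, level within 0.12 rad (7 degrees), slower than 30 mm/s and 0.3 rad/s, with both nuts and the brass ring still inside it (all of step 2 and z of nut_a in the frame of tray between -0.005 and 0.03 m and x of nut_a in the frame of tray between -0.07 and 0.07 m and y of nut_a in the frame of tray between -0.055 and 0.055 m and z of nut_b in the frame of tray between -0.005 and 0.03 m and x of nut_b in the frame of tray between -0.07 and 0.07 m and y of nut_b in the frame of tray between -0.055 and 0.055 m and z of bearing in the frame of tray between -0.005 and 0.03 m and x of bearing in the frame of tray between -0.07 and 0.07 m and y of bearing in the frame of tray between -0.055 and 0.055 m); the arm keeps its last pose, push and grip.
It fails at once if the tray is tipped by more than 15 degrees (angle between tray's own z axis and vertical above 0.26 rad).
It fails at once if a bystander is disturbed (moved more than 20 mm) (distance of any of bottle, tin, screwdriver from where it was at the start of the episode above 0.02 m).
It also fails if it takes over 48 s, if anything falls off the work surface, if the arm or the gripper's body presses on something with over 40 N, if the wrist force passes 120 N, or if a joint passes its speed limit or range.

## Working session

There is one attempt and no reset: what is moved stays moved. The work goes in short steps, Python scripts to look and compute and a tool call to move; the robot and the scene stay as the last step left them, time stands still between calls to the robot, and variables do not carry over. Pictures are saved under pics/ and viewed, and the job is handed in when it is done.

Besides the shell and the picture viewer there is one more tool, called after "Call:" as a command line: name --argument value ..., lists and objects as JSON in quotes. step_arm: Moves the arm, as the interface text tells. Its arguments: {"type":"object","properties":{"plan":{"type":"array"},"grip_force":{"type":"number"}},"required":["plan"]}

```bash
mkdir -p pics
python3 - <<'E'
from plant import *
import cv2,numpy as np
o=get_obs();print(o);print(pinch_z)
for n in ("top","scene"):
    c=read_camera(n);cv2.imwrite(f"pics/{n}0.png",c["img"][:,:,::-1]);np.savez(f"{n}0.npz",**c);print(n,c["intrinsics"],c["cam_to_world"])
E
```

```text
{'time': 0.0, 'joint_positions': array([-1.49453106e+00,  5.28469393e-01,  1.43390135e+00,  2.37659909e-05,
        1.18136740e+00, -1.78510728e-01]), 'qvel': array([-0.00032976, -0.00138201, -0.00010299, -0.00203148, -0.00297176,
       -0.00094156]), 'tau': array([ 7.45431475e-05, -4.42349374e+01, -1.78026474e+01, -3.99126420e-04,
        8.42410431e-03, -1.76119147e-05]), 'position': array([ 0.15749175, -0.60410303,  0.23033192]), 'tool_rot': array([[ 9.67722085e-01,  2.52019733e-01, -1.41545127e-04],
       [ 2.52019451e-01, -9.67719801e-01,  2.14092829e-03],
       [ 4.02580154e-04, -2.10749571e-03, -9.99997698e-01]]), 'contact_force': array([ 0.64673088,  1.04289285, -0.8858387 ]), 'ft_torque': array([-0.02243178, -0.06693703, -0.05502383]), 'opening': 0.08505512982555137}
0.0187
top [[452.93983387   0.         317.14089168]
 [  0.         452.93983387 237.41480387]
 [  0.           0.           1.        ]] [[ 0.01922654 -0.9873746   0.1572315   0.33397725]
 [-0.99975544 -0.02070489 -0.00776971  0.02611617]
 [ 0.01092708 -0.15704366 -0.98753121  1.11452918]
 [ 0.          0.          0.          1.        ]]
scene [[585.26164121   0.         327.32673253]
 [  0.         585.26164121 251.34069002]
 [  0.           0.           1.        ]] [[-0.27587369  0.71194684 -0.64577504  1.33694041]
 [ 0.96118814  0.20666049 -0.18278073  0.25123473]
 [ 0.00332603 -0.67113571 -0.74132705  1.0742322 ]
 [ 0.          0.          0.          1.        ]]
```

View pics/top0.png

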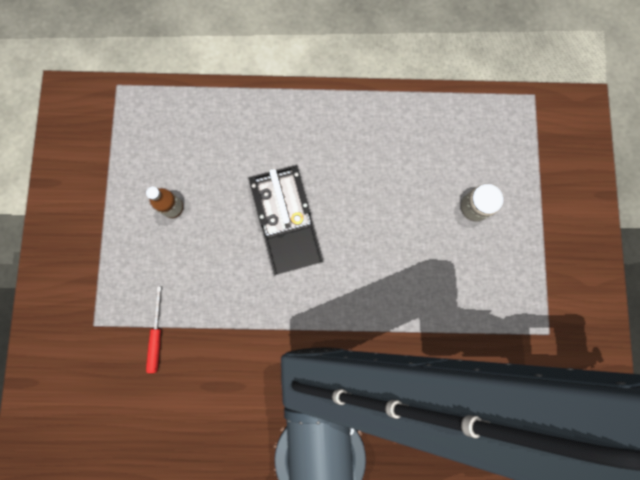

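View pics/scene0.png

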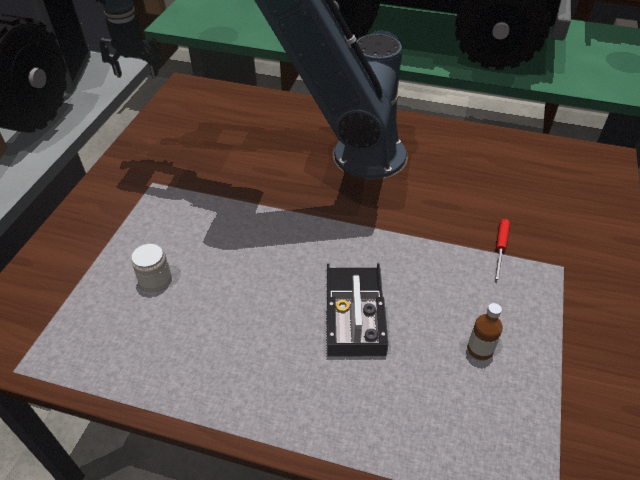

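Run:
```python
import cv2,numpy as np
a=cv2.imread("pics/top0.png")[155:285,235:335];cv2.imwrite("pics/top0c.png",cv2.resize(a,None,fx=4.6,fy=4.6,interpolation=cv2.INTER_CUBIC))
a=cv2.imread("pics/scene0.png")[255:365,315:400];cv2.imwrite("pics/scene0c.png",cv2.resize(a,None,fx=5.4,fy=5.4,interpolation=cv2.INTER_CUBIC))
```

```text
(no output)
```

View pics/top0c.png

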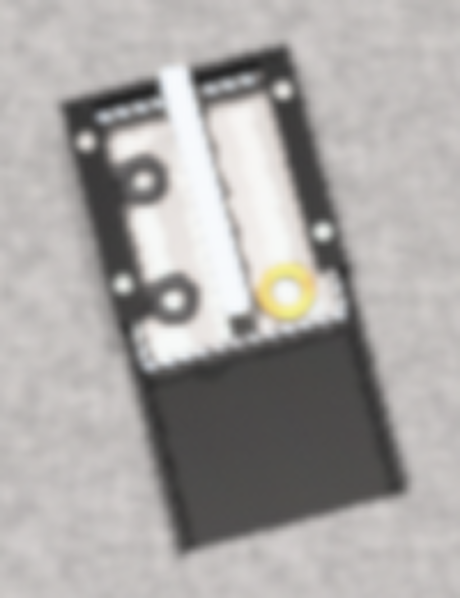

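View pics/scene0c.png

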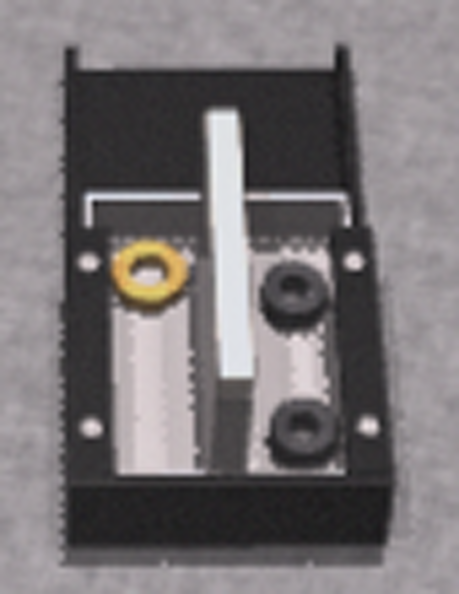

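```bash
cat > h.py <<'E'
import numpy as np,cv2
def ray(c,uv,z):
    K=c["intrinsics"];T=c["cam_to_world"]
    d=T[:3,:3]@np.linalg.solve(K,[uv[0],uv[1],1]);o=T[:3,3]
    return o+d*(z-o[2])/d[2]
E
python3 - <<'E'
import numpy as np
from h import *
t=np.load("top0.npz");s=np.load("scene0.npz")
P=lambda x,y:((x+.5)/4.6-.5+235,(y+.5)/4.6-.5+155)
S=lambda x,y:((x+.5)/5.4-.5+315,(y+.5)/5.4-.5+255)
def rep(n,a,b):
    print(n,a.round(4),b.round(4),"mid",((a+b)/2).round(4),"len",np.linalg.norm(a-b).round(4),"yaw",np.degrees(np.arctan2(*(b-a)[1::-1])).round(2))
rep("bar top",ray(t,P(240,309),.096),ray(t,P(174,67),.096))
rep("bar scene",ray(s,S(222,109),.096),ray(s,S(235,378),.096))
rep("dock left edge top",ray(t,P(180,551),.02),ray(t,P(64,103),.0445))
rep("dock right edge top",ray(t,P(406,490),.02),ray(t,P(287,45),.0445))
rep("lipbolts L",ray(t,P(123,284),.0445),ray(t,P(86,141),.0445))
rep("lipbolts R",ray(t,P(323,231),.0445),ray(t,P(284,89),.0445))
rep("scene bolts",ray(s,S(89,261),.0445),ray(s,S(91,427),.0445))
rep("scene bolts",ray(s,S(354,261),.0445),ray(s,S(369,427),.0445))
for n,c,p in(("t",t,P(207,190)),("s",s,S(229,240))):
    u,v=int(round(p[0])),int(round(p[1])); K=c["intrinsics"];z=c["depth"][v,u]
    q=c["cam_to_world"]@np.r_[z*np.linalg.solve(K,[u,v,1]),1];print(n,q[:3])
E
```

```text
bar top [0.5309 0.0882 0.096 ] [0.655  0.1254 0.096 ] mid [0.5929 0.1068 0.096 ] len 0.1295 yaw 16.66
bar scene [0.5337 0.0883 0.096 ] [0.6598 0.1251 0.096 ] mid [0.5968 0.1067 0.096 ] len 0.1314 yaw 16.28
dock left edge top [0.4157 0.1205 0.02  ] [0.6501 0.188  0.0445] mid [0.5329 0.1542 0.0323] len 0.2451 yaw 16.06
dock right edge top [0.4503 0.0025 0.02  ] [0.6847 0.0706 0.0445] mid [0.5675 0.0365 0.0322] len 0.2454 yaw 16.2
lipbolts L [0.5529 0.1529 0.0445] [0.6295 0.1755 0.0445] mid [0.5912 0.1642 0.0445] len 0.0799 yaw 16.36
lipbolts R [0.5835 0.049  0.0445] [0.6604 0.0716 0.0445] mid [0.622  0.0603 0.0445] len 0.0801 yaw 16.35
scene bolts [0.5847 0.0475 0.0445] [0.6622 0.0702 0.0445] mid [0.6234 0.0588 0.0445] len 0.0809 yaw 16.32
scene bolts [0.5546 0.1511 0.0445] [0.6321 0.1743 0.0445] mid [0.5934 0.1627 0.0445] len 0.0809 yaw 16.69
t [0.59264566 0.10615911 0.09003293]
s [0.59716636 0.10713808 0.09594488]
```

Call:
step_arm --plan '[[[30,-29,0],0,85],[[60,-58,0],0,85],[[90,-86,0],0,85],[[120,-115,0],0,85],[[150,-144,0],0,85],[[180,-173,0],0,85],[[210,-201,0],0,85],[[240,-230,0],0,85],[[270,-259,0],0,85],[[300,-288,0],0,85]]'

```text
time: 0.93
position: [0.3756, -0.248, 0.231]
tool_rot: [[0.968, 0.252, -0.0], [0.252, -0.968, 0.002], [0.0, -0.002, -1.0]]
contact_force: [0.5, -1.3, 0.6]
opening: 0.0848
```

Call:
step_arm --plan '[[[30,-29,5],0,85],[[60,-58,10],0,85],[[90,-86,15],0,85],[[120,-115,20],0,85],[[150,-144,25],0,85],[[180,-173,30],0,85],[[210,-201,35],0,85],[[240,-230,40],0,85],[[260,-250,42],0,85],[[260,-250,42],0,85]]'

```text
time: 1.77
position: [0.5668, 0.0644, 0.1888]
tool_rot: [[0.966, 0.257, 0.002], [0.257, -0.966, 0.004], [0.003, -0.004, -1.0]]
contact_force: [-0.0, 0.5, -0.5]
opening: 0.0849
```

Call:
step_arm --plan '[[[20,-18,0],-1.4,85],[[38,-33,0],-1.4,85],[[38,-33,0],-1.4,85],[[38,-33,0],-1.4,85]]'

```text
time: 2.1
position: [0.5948, 0.1064, 0.1885]
tool_rot: [[0.959, 0.282, 0.001], [0.282, -0.959, 0.004], [0.002, -0.003, -1.0]]
contact_force: [-0.5, 0.7, 0.0]
opening: 0.0851
```

Run:
```python
from plant import *
import cv2,numpy as np
o=get_obs();c=read_camera("wrist");print(o["position"],o["tool_rot"],c["mount"],c["intrinsics"])
np.savez("w1.npz",pos=o["position"],R=o["tool_rot"],**c);cv2.imwrite("pics/w1.png",c["img"][:,:,::-1])
```

```text
[0.59480596 0.10641772 0.18850292] [[ 9.59458180e-01  2.81850205e-01  6.79534984e-04]
 [ 2.81845782e-01 -9.59452251e-01  3.78592754e-03]
 [ 1.71904582e-03 -3.44091508e-03 -9.99992602e-01]] [[-1.27078339e-03 -9.56587281e-01 -2.91443236e-01  7.38687519e-02]
 [ 9.99999186e-01 -1.18190031e-03 -4.81025255e-04 -6.77261071e-04]
 [ 1.15685790e-04 -2.91443610e-01  9.56588004e-01 -1.43736740e-01]
 [ 0.00000000e+00  0.00000000e+00  0.00000000e+00  1.00000000e+00]] [[366.58268547   0.         321.4860277 ]
 [  0.         366.58268547 238.89287878]
 [  0.           0.           1.        ]]
```

View pics/w1.png

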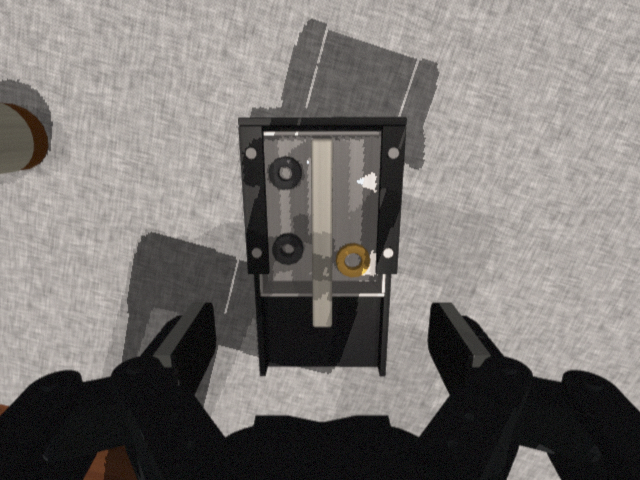

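Run:
```python
from h import *
w=np.load("w1.npz");T=np.eye(4);T[:3,:3]=w["R"];T[:3,3]=w["pos"]
c=dict(intrinsics=w["intrinsics"],cam_to_world=T@w["mount"])
r=lambda u,v,z:ray(c,(u,v),z)
f=r(322,327,.096);b=r(321.5,140,.096);m=(f+b)/2
print(f,b,m,np.linalg.norm(f-b),np.degrees(np.arctan2(*(b-f)[1::-1])),"tool",w["R"].T@(m-w["pos"]))
a,b2=r(257,253,.0445),r(251,153,.0445);p,q=r(388,253,.0445),r(393,153,.0445)
print("bolts",a,b2,p,q)
for (x,y) in((a,b2),(p,q)):print(np.degrees(np.arctan2(*(y-x)[1::-1])))
L=(r(248,273,.0445)+r(397,273,.0445))/2
th=np.radians(16.35);ax=np.array([np.cos(th),np.sin(th),0]);print("lip",L,"tray dockx",(m-L)@ax-.03,"lat",(m-L)@[-ax[1],ax[0],0])
```

```text
[0.53236555 0.08893593 0.096     ] [0.65823063 0.12611661 0.096     ] [0.59529809 0.10752627 0.096     ] 0.13124184951492918 16.45719545528396 tool [ 0.0006256  -0.0006066   0.09250677]
bolts [0.55459933 0.15182922 0.0445    ] [0.63225693 0.17502298 0.0445    ] [0.58524633 0.047487   0.0445    ] [0.66281091 0.07061093 0.0445    ]
16.629146993206874
16.600627980370188
lip [0.55279027 0.09464683 0.0445    ] tray dockx 0.014414424399475469 lat 0.0003924703043209536
```

Call:
step_arm --plan '[[[0,0,25],0,85],[[0,0,50],0,85],[[0,0,75],0,85],[[1,-1,95],0,85],[[1,-1,108],0,85],[[1,-1,116],0,85],[[1,-1,118],0,85],[[1,-1,118],0,85]]'

```text
time: 2.82
position: [0.5944, 0.1065, 0.0703]
tool_rot: [[0.96, 0.28, -0.001], [0.28, -0.96, 0.004], [-0.0, -0.004, -1.0]]
contact_force: [-0.5, -0.4, 0.0]
opening: 0.085
```

Call:
step_arm --plan '[[[0,0,0],0,50],[[0,0,0],0,30],[[0,0,0],0,20],[[0,0,0],0,14],[[0,0,0],0,8],[[0,0,0],0,0],[[0,0,0],0,0],[[0,0,0],0,0],[[0,0,0],0,0],[[0,0,0],0,0]]' --grip_force 90

```text
time: 3.65
position: [0.5946, 0.1066, 0.071]
tool_rot: [[0.96, 0.28, -0.0], [0.28, -0.96, 0.004], [0.001, -0.004, -1.0]]
contact_force: [-0.7, 0.2, 5.7]
opening: 0.0121
```

```bash
cat > look.py <<'E'
import sys
from plant import *
import cv2,numpy as np
o=get_obs();print(o["time"],o["position"],o["contact_force"].round(1),o["ft_torque"].round(2),o["opening"])
for n in sys.argv[2:]:
    c=read_camera(n);cv2.imwrite(f"pics/{n}{sys.argv[1]}.png",c["img"][:,:,::-1])
E
python3 look.py 2 wrist scene
```

```text
3.65 [0.59464901 0.10659477 0.07095333] [-0.7  0.2  5.7] [-0.01  0.16  0.03] 0.012133429354039911
```

View pics/wrist2.png

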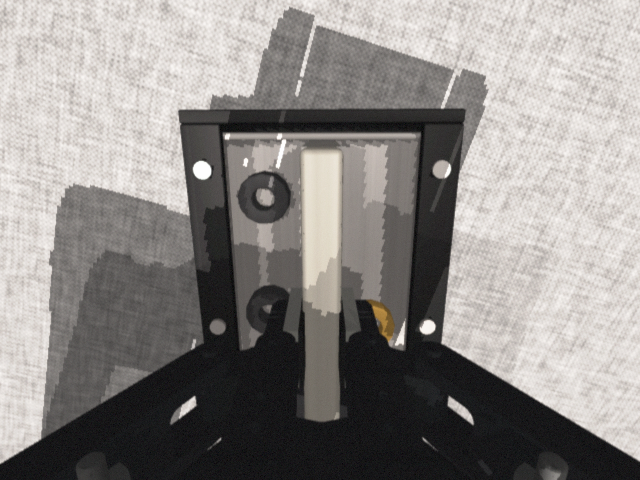

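View pics/scene2.png

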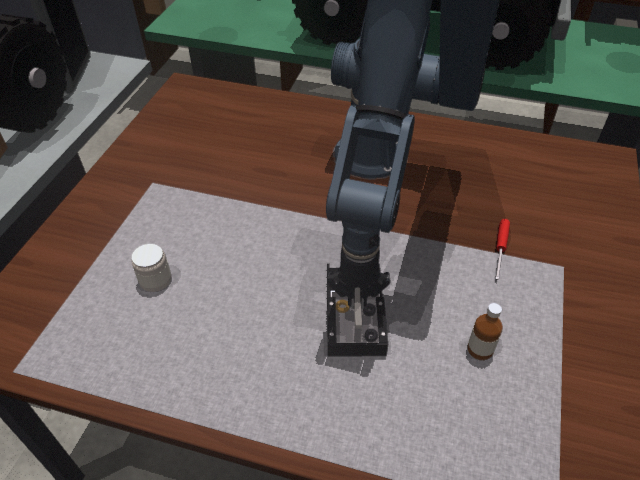

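Call:
step_arm --plan '[[[-2,0,0],0,0],[[-5,0,0],0,0],[[-9,0,0],0,0],[[-14,0,0],0,0],[[-19,0,0],0,0],[[-24,0,0],0,0],[[-28,0,0],0,0],[[-30,0,0],0,0],[[-30,0,0],0,0]]'

```text
time: 4.5
position: [0.5647, 0.098, 0.0709]
tool_rot: [[0.96, 0.28, -0.002], [0.28, -0.96, 0.003], [-0.001, -0.004, -1.0]]
contact_force: [1.3, -0.5, 1.7]
opening: 0.0127
```

Call:
step_arm --plan '[[[-3,0,0],0,0],[[-8,0,0],0,0],[[-14,0,0],0,0],[[-20,0,0],0,0],[[-26,0,0],0,0],[[-32,0,0],0,0],[[-38,0,0],0,0],[[-43,0,0],0,0],[[-47,0,0],0,0],[[-49,0,0],0,0]]'

```text
time: 5.33
position: [0.5168, 0.0841, 0.0709]
tool_rot: [[0.96, 0.28, -0.003], [0.28, -0.96, 0.003], [-0.002, -0.004, -1.0]]
contact_force: [2.9, 0.4, -1.1]
opening: 0.0127
```

Call:
step_arm --plan '[[[-3,0,0],0,0],[[-8,0,0],0,0],[[-14,0,0],0,0],[[-20,0,0],0,0],[[-26,0,0],0,0],[[-32,0,0],0,0],[[-38,0,0],0,0],[[-43,0,0],0,0],[[-47,0,0],0,0],[[-49,0,0],0,0]]'

```text
time: 6.17
position: [0.4686, 0.0702, 0.0709]
tool_rot: [[0.96, 0.28, -0.004], [0.28, -0.96, 0.003], [-0.003, -0.004, -1.0]]
contact_force: [1.4, 0.3, -1.9]
opening: 0.0125
```

```bash
python3 look.py 3 wrist scene
```

```text
6.1667 [0.46857814 0.0702411  0.07094724] [ 1.4  0.3 -1.9] [ 0.04 -0.27  0.06] 0.012517715859174926
```

View pics/wrist3.png

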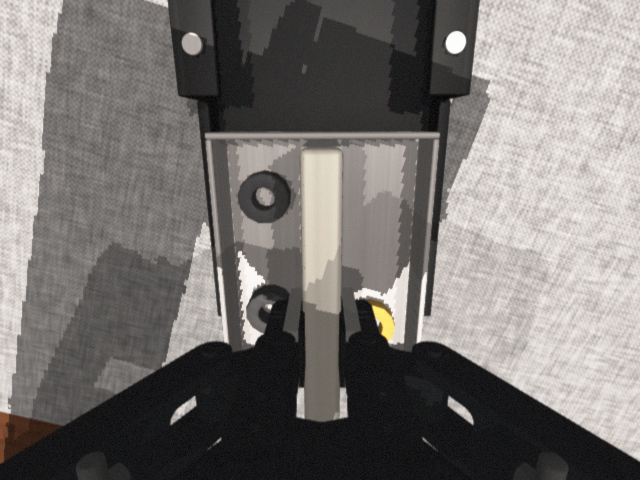

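View pics/scene3.png

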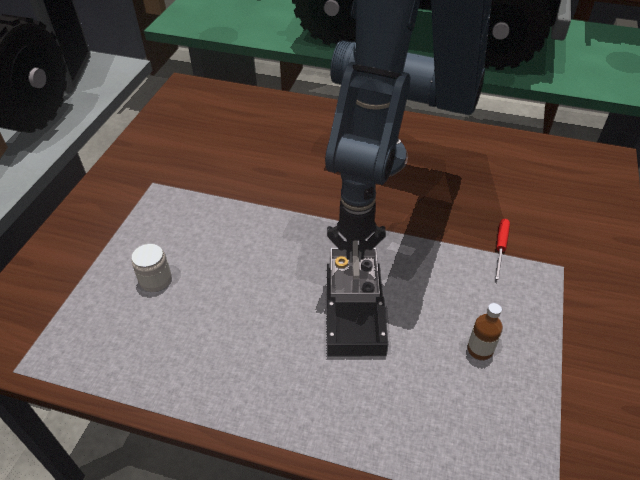

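The wrist view shows the tray's rear wall (row 132) clear of the lips' front edge (row 97), with all three loose parts in place. I'll lift it now.

Call:
step_arm --plan '[[[0,0,-1],0,0],[[0,0,-3],0,0],[[0,0,-6],0,0],[[0,0,-10],0,0],[[0,0,-14],0,0],[[0,0,-18],0,0],[[0,0,-22],0,0],[[0,0,-25],0,0],[[0,0,-27],0,0],[[0,0,-27],0,0]]' --grip_force 110

```text
time: 7.1
position: [0.4687, 0.0701, 0.0985]
tool_rot: [[0.96, 0.28, -0.005], [0.28, -0.96, 0.003], [-0.004, -0.004, -1.0]]
contact_force: [-0.2, -0.4, -4.0]
opening: 0.0122
```

```bash
python3 look.py 4 wrist scene
```

```text
7.1 [0.46873321 0.07014635 0.09845101] [-0.2 -0.4 -4. ] [ 0.01 -0.03 -0.04] 0.012171543013431655
```

View pics/wrist4.png

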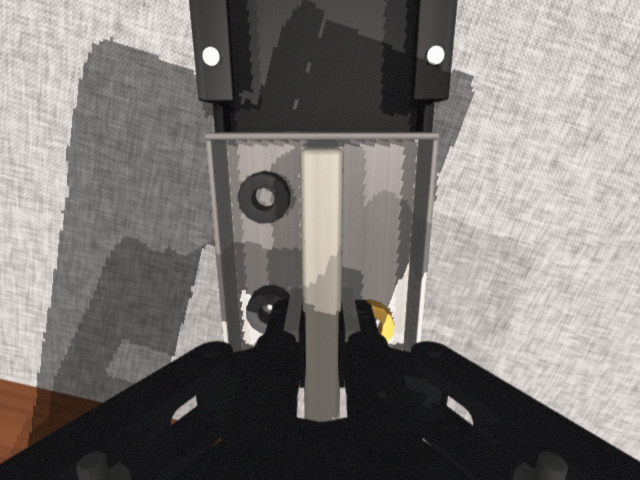

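The tray has lifted with about 4 N of load. The rear wall is still at row ~133, so it hasn't pitched in the grip.

Call:
step_arm --plan '[[[0,0,-2],0,0],[[0,0,-6],0,0],[[0,0,-12],0,0],[[0,0,-18],0,0],[[0,0,-25],0,0],[[0,0,-32],0,0],[[0,0,-39],0,0],[[0,0,-46],0,0],[[0,0,-52],0,0],[[0,0,-55],0,0]]'

```text
time: 8.03
position: [0.4692, 0.0699, 0.1541]
tool_rot: [[0.96, 0.28, -0.004], [0.28, -0.96, 0.003], [-0.003, -0.004, -1.0]]
contact_force: [0.6, 0.2, -4.5]
opening: 0.0118
```

Call:
step_arm --plan '[[[0,0,-2],0,0],[[0,0,-6],0,0],[[0,0,-12],0,0],[[0,0,-18],0,0],[[0,0,-25],0,0],[[0,0,-32],0,0],[[0,0,-39],0,0],[[0,0,-46],0,0],[[0,0,-52],0,0],[[0,0,-55],0,0]]'

```text
time: 8.87
position: [0.4699, 0.0698, 0.2102]
tool_rot: [[0.96, 0.28, -0.002], [0.28, -0.96, 0.003], [-0.001, -0.003, -1.0]]
contact_force: [-0.4, -0.6, -3.4]
opening: 0.012
```

Call:
step_arm --plan '[[[0,0,0],0,0],[[0,0,0],0,0],[[0,0,0],0,0],[[0,0,0],0,0],[[0,0,0],0,0],[[0,0,0],0,0],[[0,0,0],0,0],[[0,0,0],0,0],[[0,0,0],0,0],[[0,0,0],0,0]]'

```text
time: 9.7
position: [0.4699, 0.0697, 0.2102]
tool_rot: [[0.96, 0.28, -0.002], [0.28, -0.96, 0.003], [-0.001, -0.004, -1.0]]
contact_force: [0.4, -0.5, -3.9]
opening: 0.0114
```

Call:
step_arm --plan '[[[0,0,0],0,0],[[0,0,0],0,0],[[0,0,0],0,0],[[0,0,0],0,0],[[0,0,0],0,0],[[0,0,0],0,0],[[0,0,0],0,0],[[0,0,0],0,0],[[0,0,0],0,0],[[0,0,0],0,0]]'

```text
time: 10.53
position: [0.4699, 0.0697, 0.2102]
tool_rot: [[0.96, 0.28, -0.002], [0.28, -0.96, 0.003], [-0.001, -0.004, -1.0]]
contact_force: [-0.9, 0.3, -4.5]
opening: 0.0119
```

Call:
step_arm --plan '[[[0,0,0],0,0],[[0,0,0],0,0],[[0,0,0],0,0],[[0,0,0],0,0],[[0,0,0],0,0],[[0,0,0],0,0],[[0,0,0],0,0],[[0,0,0],0,0],[[0,0,0],0,0],[[0,0,0],0,0]]'

```text
time: 11.37
position: [0.4699, 0.0697, 0.2102]
tool_rot: [[0.96, 0.28, -0.002], [0.28, -0.96, 0.003], [-0.001, -0.003, -1.0]]
contact_force: [0.6, -0.4, -5.2]
opening: 0.012
```

Call:
step_arm --plan '[[[0,0,0],0,0],[[0,0,0],0,0],[[0,0,0],0,0],[[0,0,0],0,0],[[0,0,0],0,0],[[0,0,0],0,0],[[0,0,0],0,0],[[0,0,0],0,0],[[0,0,0],0,0],[[0,0,0],0,0]]'

```text
time: 12.2
position: [0.4699, 0.0698, 0.2102]
tool_rot: [[0.96, 0.28, -0.002], [0.28, -0.96, 0.003], [-0.001, -0.003, -1.0]]
contact_force: [-0.1, 0.6, -4.4]
opening: 0.0121
```

```bash
python3 look.py 5 wrist scene; python3 -c "
import cv2;a=cv2.imread('pics/scene5.png')[180:380,270:470];cv2.imwrite('pics/scene5c.png',cv2.resize(a,None,fx=3,fy=3))"
```

```text
12.2 [0.46988832 0.06975482 0.21020293] [-0.1  0.6 -4.4] [-0.06 -0.03 -0.01] 0.012079374876528498
```

View pics/wrist5.png

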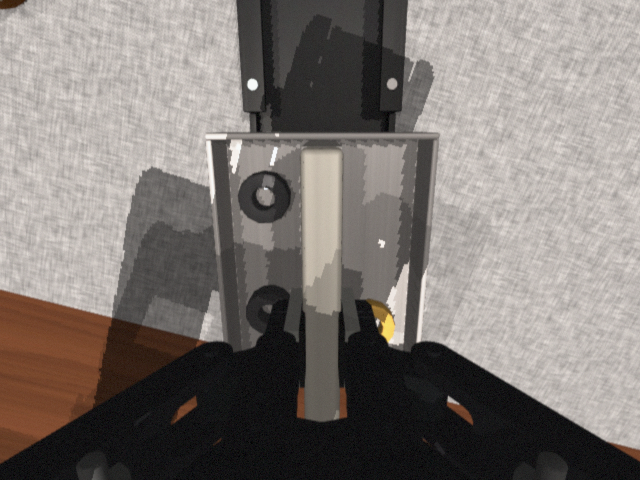

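View pics/scene5c.png

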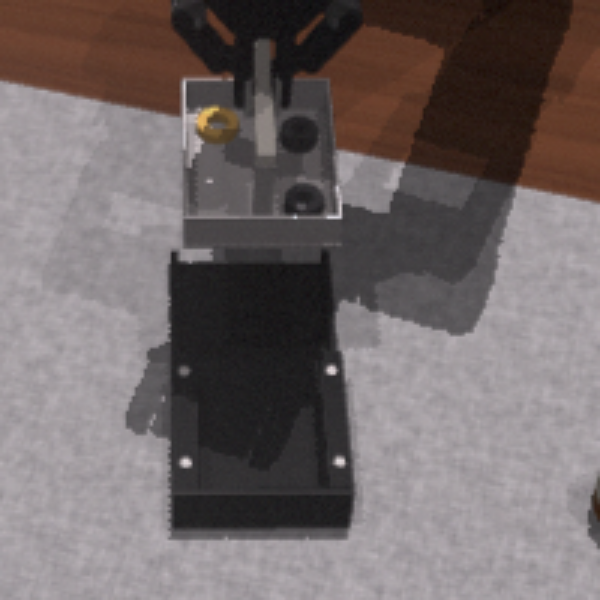

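The tray hangs level in the gripper, with its rear wall still at row 133 in the wrist view. Both nuts and the brass ring are inside, and its underside is about 143 mm above the bench. It has been held still for more than 3 s, so I'm handing it in.

```bash
python3 -c "
from plant import *
job_done();o=get_obs();print(o['time'],o['position'],o['contact_force'],o['opening'])"
```

```text
the job is handed in; nothing more can be done
the job is handed in; nothing more can be done
```

I slid the tray about 131 mm along the dock, clear of the lips. I then lifted it straight up by its handle and handed the job in at 12.2 s, still holding it.

My last checks, just before handing in:
- **Height:** the underside is about 143 mm above the bench. This is worked out from the tool pose, not measured directly.
- **Steadiness:** the tool had not moved by more than 0.1 mm for over 3 s, with a load of about 4.4 N.
- **Level:** the tray sits in the same place in the wrist picture as when it stood on the dock, so it has not tipped in the grip. The tool itself is within about 0.25° of vertical.
- **Contents:** both nuts and the brass ring are visible inside the tray.
- **Bystanders:** the arm never went near the bottle, the tin or the screwdriver. I did not measure their positions again at the end.

- **Disagreement:** the finger opening read about 12 mm on a 14 mm bar. I put this down to the pads giving or a sensor offset, since the grip never slipped.
- **Not checked:** I tried to read the robot's state after handing in, but the interface no longer allowed it, so the final second is unconfirmed.

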